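# Pull the green purge toggle behind the splash guard with the reach rod

### The arm

A 6-joint arm with a two-finger parallel gripper is mounted at the origin on the work surface. World frame = base frame: x ahead of the robot, y to its left, z up, the work surface at z = 0. Lengths are in m, angles in rad, forces in N, time in s.
With the tool pointing down it reaches from about 0.35 to 0.775 m from the base axis. Payload 7.3 kg.
Tool frame: the origin (TCP) lies midway between the tips of the shut fingers; the grasp point (between the pads) lies 19 mm behind it; x points along the fingers, y is the direction in which the jaws open and shut, and the axes are right-handed (so a half turn about x gives the same grasp; the last joint's range is limited). The gripper opens to 92 mm and grips with 3 to 60 N. Pads are 19 mm wide; open, the fingers measure 130 mm over their backs; the gripper's body (75 mm by 190 mm) begins 47 mm behind the grasp point.
Start: joints at [1.052, 0.342, 1.524, -0, 1.275, -0.146], TCP at [0.191, 0.489, 0.227] pointing down, gripper open.
Joint ranges: [-2.53, 2.53], [-0.77, 2.02], [0.04, 2.7], [-1, 4.14], [0.28, 2.66], [-3.11, 3.11]. Speed limits (rad/s): [2.57, 2.57, 3.14, 3.14, 3.14, 3.14].

### API

Orientations are given as [roll, pitch, yaw] about the fixed x, y, z axes, in that order (R = Rz(yaw) Ry(pitch) Rx(roll)).
In Python, from cell import robot gives the robot as it stands. The module is installed in compiled form; this text tells all that it offers.
- The arm moves only by the tool move_arm, never from a script. Its argument "rows" is a list of rows, each a list of 7 numbers: the opening in per cent of the stroke, from 0 (shut) to 100 (fully open), then the shift along the tool's x, y, z in m, then the turn, a rotation vector about the tool's x, y, z in rad. A call has exactly 8 rows; each row shifts and turns the pose as measured when the row begins, along the tool's axes as they then stand; what a row does not reach is not made up. A row lasts 1/8 s, in which the tool goes at most 62.5 mm and 10.7 degrees, less where a joint would pass 70% of its speed; a pose out of reach is approached as far as the arm can. A call with a gripper value outside its range is refused whole. The fingers move at their own pace and stop on an object; "squeeze" is the grip in N (left out, the last holds). Time passes only in rows, so rows that do not move let the fingers close, or fill a call up. It gives the time, the measured TCP pose, the force and the opening at its end, in the units of the state.
- robot.observe(): the state, without advancing time (a new reading comes with each control period).
- robot.read_camera(name): name is "scene" or "top" or "wrist"; returns the picture (480x640x3 uint8, red, green, blue); there is no depth.
- robot.camera_model(name): a dict with "mtx" (3x3 intrinsics, pixels), "extrinsics" (4x4, takes a point from camera to world coordinates). Camera axes: x right, y up, looking along -z (the intrinsics and any distortion apply to the point x, -y, -z); pixel columns grow to the right and rows downward; lengths in m; the calibration is good to about 2 mm. A picture is of the moment at which its call begins: read the wrist's pose just before it. camera_model takes no time and is no camera call; for the wrist camera it gives the pose at the moment of the call.
- robot.hand_in(): hands the job in, once; it reports no verdict.
The state is a dict: "time": time; "qpos": joint angles; "qvel": joint speeds; "joint_efforts": joint torques, N m; "tool_pos": TCP position; "tool_rot": TCP orientation; "contact_force": force on the tool from outside, world axes, zero at the start; "torque": the same for the moment, N m; "opening": finger opening in m.
Only numpy, scipy, OpenCV 4.12 (cv2) and the standard library are available. Lean on these libraries where they do the work, as an engineer would, in place of code of your own. Each camera call takes 0.05 s, during which the arm holds its last target.

### The job

The green purge toggle behind the clear splash guard has to be switched on without putting a hand behind the guard. Take the orange-handled bent rod off its stand, reach over the guard with it and pull the green toggle fully over towards the robot, keeping the gripper itself on the robot's side of the guard and leaving the yellow and blue toggles as they are. Then set the rod back on the middle of its stand, lying along it with the hook hanging down, and let go.

Things in the scene. Friction and masses are not known exactly. Their poses are not given: they have to be found in the camera images.
- rod_grip (a point): Centre of the orange handle (100 long, 24 wide, 50 mm high; front end at x = +45 mm) of a 200 g bent rod: grip here, firmly (40 N); it balances here. x points along the handle to the hook, z up. From the handle's front an 8 mm steel rod runs ahead level with this point and bends square down at x = +190 mm; its end is 95 mm below this point. Loose on the stand, hook hanging free ahead.
- stand_top (a point): Middle of the flat rubber top of the rod's stand (fixed), 120 along x by 70 mm along y, 100 mm above the bench. The handle's underside rests on it with the handle along x.
- guard: Clear splash guard with blue frame, fixed. Origin on the bench, under the middle of the row of toggles; x points away from the robot, square to the front panel. Front panel at x = -85 mm, 300 mm wide, top 130 mm above the bench; wings of the same height run back from its ends to x = +70 mm. Open above and behind, with 100 mm of free room behind the toggles.
- green_pivot (a point): Middle of the green toggle's hinge, 45 mm above the bench, on a fixed grey block 62 x 56 mm. Axes as the guard's; the hinge runs along y. The toggle is a green paddle 26 mm wide, 8 mm thick, ending 60 mm from the hinge. Three toggles stand about 75 mm apart in a row along the guard, in any order.
- green_toggle (a joint): Angle of the green toggle in rad: 0 leans 0.5 rad (29 deg) away from the robot, 0.5 is upright, 1.0 is the stop, leaning 0.5 rad towards the robot (on). It starts between 0 and 0.2, needs about 1 N at its end and stays where it is left.
- yellow_tip (a point): A point near the end of the yellow toggle's paddle, 55 mm from its hinge; same kind as the green one. To be left as it is.
- blue_tip (a point): A point near the end of the blue toggle's paddle, 55 mm from its hinge; same kind as the green one. To be left as it is.

How it is judged:
By the outcome, as a careful person would: the job done as asked, in the order asked, and still so for the second after the job is handed in, with the robot touching nothing.
It also fails if it takes over 67 s, if anything falls off the work surface, if the arm or the gripper's body presses on something with over 40 N, if the wrist force passes 120 N, or if a joint passes its speed limit or range.

## Working session

There is one attempt and no reset: what is moved stays moved. The work goes in short steps, Python scripts to look and compute and a tool call to move; the robot and the scene stay as the last step left them, time stands still between calls to the robot, and variables do not carry over. Pictures are saved under pics/ and viewed, and the job is handed in when it is done.

Besides the shell and the picture viewer there is one more tool, called as name(argument=value, ...), one argument or row to a line, values as JSON. move_arm: Moves the arm, as the interface text tells. Its arguments: {"type":"object","properties":{"rows":{"type":"array","items":{"type":"array","items":{"type":"number"}}},"squeeze":{"type":"number"}},"required":["rows"]}

```bash
ls; mkdir -p pics
python3 - <<'E'
from cell import robot
import cv2, numpy as np
s=robot.observe(); print({k:np.round(v,3) for k,v in s.items()})
for n in ("scene","top","wrist"):
    m=robot.camera_model(n); print(n,{k:np.round(v,4).tolist() for k,v in m.items()})
    im=robot.read_camera(n); cv2.imwrite(f"pics/{n}0.png",im[:,:,::-1])
E
```

```text
pics
{'time': np.float64(0.0), 'qpos': array([ 1.052,  0.343,  1.525,  0.   ,  1.275, -0.146]), 'qvel': array([-0.   , -0.001,  0.002, -0.001,  0.   , -0.   ]), 'joint_efforts': array([  0.   , -43.125, -24.421,   0.072,   0.056,  -0.   ]), 'tool_pos': array([0.191, 0.489, 0.226]), 'tool_rot': array([-1.73 ,  1.569, -2.103]), 'contact_force': array([-0.217,  0.117, -0.038]), 'torque': array([ 0.012, -0.007,  0.024]), 'opening': np.float64(0.092)}
scene {'mtx': [[493.7613, 0.0, 314.2291], [0.0, 493.7613, 232.6488], [0.0, 0.0, 1.0]], 'extrinsics': [[0.0706, -0.7334, 0.6761, 1.2453], [0.9975, 0.0564, -0.043, 0.069], [-0.0066, 0.6774, 0.7356, 0.7742], [0.0, 0.0, 0.0, 1.0]]}
top {'mtx': [[538.4726, 0.0, 320.962], [0.0, 538.4726, 244.8117], [0.0, 0.0, 1.0]], 'extrinsics': [[0.0158, 0.9864, -0.1634, 0.453], [-0.9997, 0.0185, 0.0149, 0.1099], [0.0177, 0.1631, 0.9864, 1.066], [0.0, 0.0, 0.0, 1.0]]}
wrist {'mtx': [[431.0798, 0.0, 317.259], [0.0, 431.0798, 234.5848], [0.0, 0.0, 1.0]], 'extrinsics': [[0.3645, -0.8851, -0.2894, 0.1126], [0.9312, 0.3456, 0.1158, 0.5203], [-0.0025, -0.3117, 0.9502, 0.3846], [0.0, 0.0, 0.0, 1.0]]}
```

View pics/top0.png

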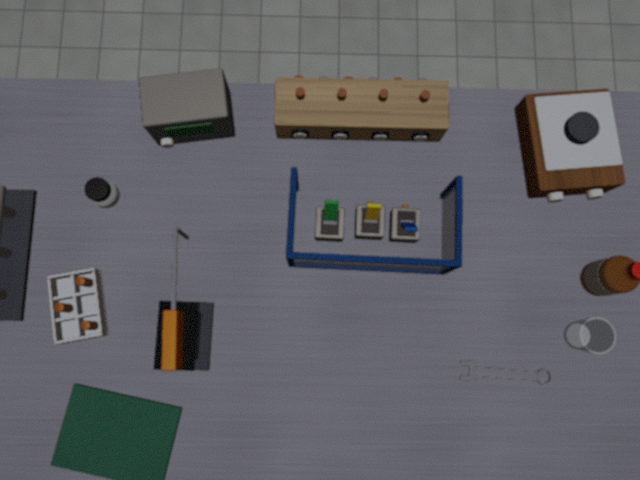

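View pics/scene0.png

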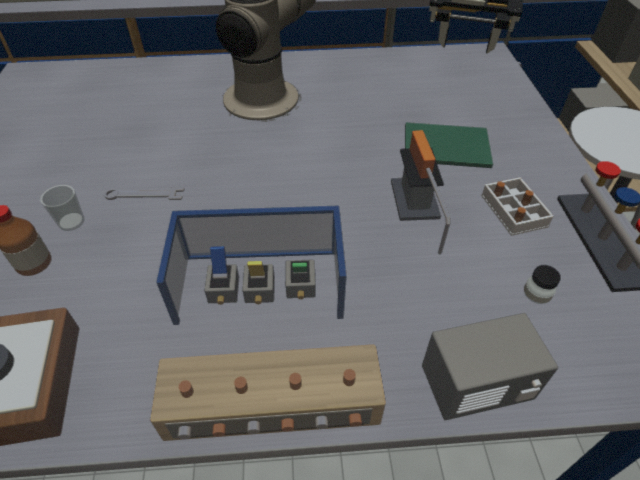

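View pics/wrist0.png

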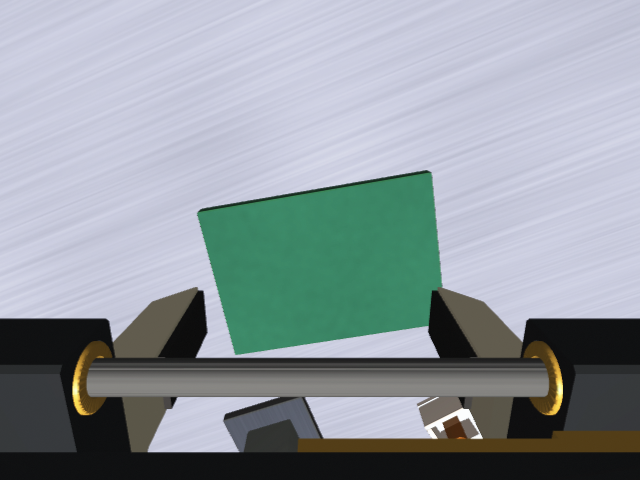

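The top view shows the rod and stand at around (180,320), the guard spanning (290–460, 170–270), and the toggles green (331,215), yellow (371,215) and blue (407,225). I'll enlarge these areas.

```bash
cat > h.py <<'E'
from cell import robot
import cv2, numpy as np
from scipy.spatial.transform import Rotation as R
def ray(m,u,v):
    K=m["mtx"];E=m["extrinsics"]
    d=np.linalg.inv(K)@[u,v,1]; d=np.array([d[0],-d[1],-d[2]])
    return E[:3,3],E[:3,:3]@d
def atz(m,u,v,z):
    o,d=ray(m,u,v); return o+d*(z-o[2])/d[2]
def proj(m,p):
    E=m["extrinsics"]; c=E[:3,:3].T@(np.asarray(p)-E[:3,3]); q=m["mtx"]@[c[0],-c[1],-c[2]]
    return q[:2]/q[2]
def tri(obs):
    A=np.zeros((3,3));b=np.zeros(3)
    for m,u,v in obs:
        o,d=ray(m,u,v);d=d/np.linalg.norm(d);P=np.eye(3)-np.outer(d,d);A+=P;b+=P@o
    x=np.linalg.solve(A,b); return x,[np.linalg.norm(proj(m,x)-[u,v]) for m,u,v in obs]
def crop(src,dst,x0,y0,x1,y1,k):
    im=cv2.imread(src)[y0:y1,x0:x1]
    im=cv2.resize(im,None,fx=k,fy=k,interpolation=cv2.INTER_CUBIC)
    im=np.clip(im.astype(float)*1.6,0,255).astype(np.uint8)
    for u in range((x0+9)//10*10,x1,10):
        cv2.line(im,((u-x0)*k,0),((u-x0)*k,4 if u%50 else 12),(0,0,255),1)
        if u%20==0: cv2.putText(im,str(u),((u-x0)*k,22),0,.35,(0,0,255),1)
    for v in range((y0+9)//10*10,y1,10):
        cv2.line(im,(0,(v-y0)*k),(4 if v%50 else 12,(v-y0)*k),(0,0,255),1)
        if v%20==0: cv2.putText(im,str(v),(6,(v-y0)*k+4),0,.35,(0,0,255),1)
    cv2.imwrite(dst,im)
E
python3 - <<'E'
from h import *
crop("pics/top0.png","pics/t_rod.png",140,215,230,385,3) if 0 else crop("pics/top0.png","pics/t_rod.png",140,220,260,380,3)
crop("pics/top0.png","pics/t_g.png",280,160,480,280,4)
crop("pics/scene0.png","pics/s_rod.png",380,120,480,260,4)
crop("pics/scene0.png","pics/s_g.png",155,195,355,325,4)
E
```

```text
(no output)
```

View pics/t_rod.png

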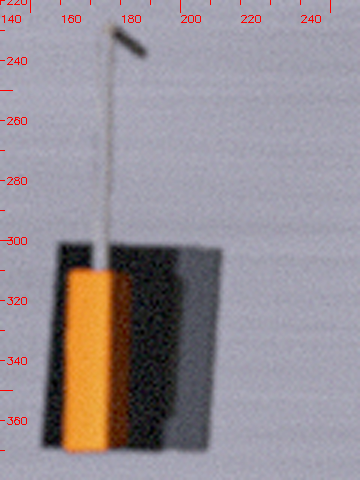

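View pics/t_g.png

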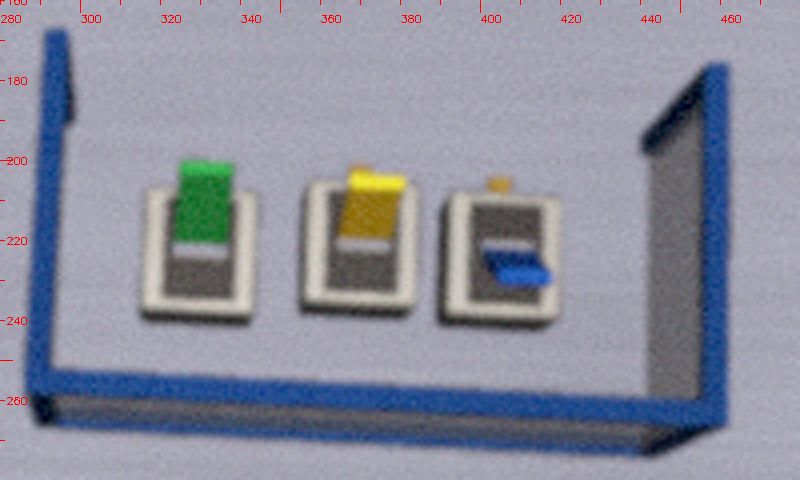

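View pics/s_rod.png

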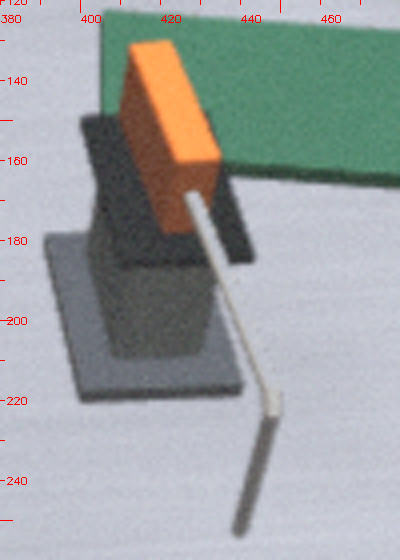

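View pics/s_g.png

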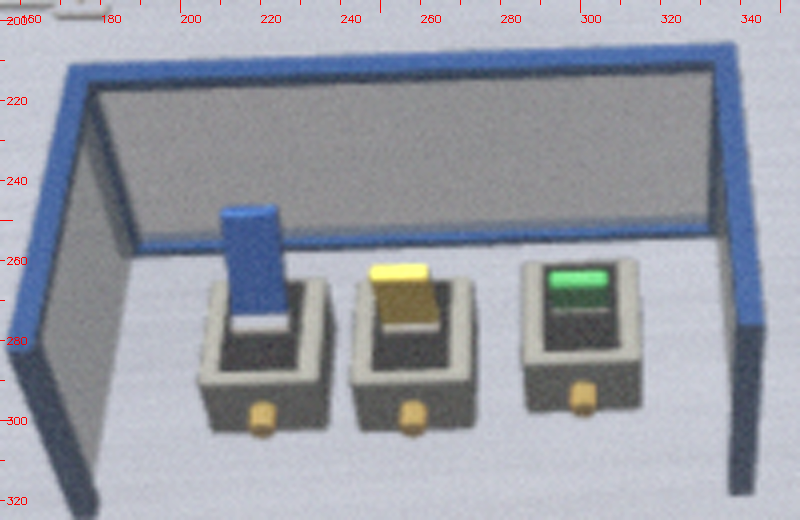

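```bash
cat > meas.py <<'E'
from h import *
T=robot.camera_model("top");S=robot.camera_model("scene")
p=lambda *a:print(*[np.round(x,4) if not isinstance(x,str) else x for x in a])
print("handle top z.15 (FL,FR,RL,RR)")
for q in [(162.5,309.5),(176.7,309.5),(160.7,370),(176,370)]: p("T",atz(T,*q,.15))
for q in [(424,160),(434.8,160),(412.5,131),(422.5,130.2)]: p("S",atz(S,*q,.15))
print("rod bend z.125 top/scene"); p(atz(T,176.3,229.5,.125)); p(atz(S,448.5,221,.125)); 
print("hook end z.03"); p(atz(T,187.5,238,.03),atz(S,439.3,253.5,.03))
print("rod at handle front z.125"); p(atz(S,428.5,169,.125))
print("stand T FL RL RR ; S RL? FL FR z.1")
for q in [(159.3,300.7),(154,369),(194.3,369)]: p("T",atz(T,*q,.10))
for q in [(400,149.5),(411.3,185.5),(443.5,185.3)]: p("S",atz(S,*q,.10))
print("guard top z.13: T FL FR RLout RRout; S")
for q in [(286.8,258.7),(461.8,266),(291.3,167.5),(462.5,175.8)]: p("T",atz(T,*q,.13))
for q in [(338.5,206),(172.5,211),(346,276.5),(157,282)]: p("S",atz(S,*q,.13))
print("hinge green,yellow,blue T z.045")
for q in [(330,222.5),(371,221),(406.8,221.5)]: p("T",atz(T,*q,.045))
E
python3 meas.py
```

```text
handle top z.15 (FL,FR,RL,RR)
T [0.4895 0.3608 0.15  ]
T [0.4899 0.337  0.15  ]
T [0.3902 0.3575 0.15  ]
T [0.3906 0.3323 0.15  ]
S [0.4929 0.3365 0.15  ]
S [0.4946 0.3578 0.15  ]
S [0.3959 0.3335 0.15  ]
S [0.3947 0.3552 0.15  ]
rod bend z.125 top/scene
[0.6316 0.3523 0.125 ]
[0.6386 0.3531 0.125 ]
hook end z.03
[0.6332 0.3541 0.03  ] [0.6358 0.354  0.03  ]
rod at handle front z.125
[0.4917 0.3499 0.125 ]
stand T FL RL RR ; S RL? FL FR z.1
T [0.5069 0.3812 0.1   ]
T [0.3883 0.3827 0.1   ]
T [0.3893 0.3128 0.1   ]
S [0.3928 0.3135 0.1   ]
S [0.5109 0.3143 0.1   ]
S [0.5154 0.3795 0.1   ]
guard top z.13: T FL FR RLout RRout; S
T [0.5823 0.1552 0.13  ]
T [ 0.575  -0.1526  0.13  ]
T [0.7484 0.1514 0.13  ]
T [ 0.7394 -0.1583  0.13  ]
S [0.5893 0.1566 0.13  ]
S [ 0.5787 -0.1514  0.13  ]
S [0.7547 0.1517 0.13  ]
S [ 0.7426 -0.1563  0.13  ]
hinge green,yellow,blue T z.045
T [0.6663 0.0776 0.045 ]
T [ 0.6708 -0.0019  0.045 ]
T [ 0.6712 -0.0715  0.045 ]
```

```bash
cat > m2.py <<'E'
from meas import *
print("=====")
for z in (.04,.045):
  a=[atz(T,*q,z) for q in [(316.8,207.5),(344.3,207.5),(343,239.5),(315.5,239)]]
  b=[atz(S,*q,z) for q in [(285.5,260.5),(314,259.5),(315.3,282.5),(286,283.3)]]
  p(z,*a,"mean",np.mean(a,0)); p(*b,"mean",np.mean(b,0))
print("tips"); 
for n,t,s in [("green",(331.7,202.2),(299.7,264.8)),("yellow",(374.3,205.5),(254.8,263)),("blue",(411.5,229),(217.5,247.5))]:
  x,e=tri([(T,*t),(S,*s)]); p(n,x,str(np.round(e,2)))
E
python3 m2.py | sed -n '/=====/,$p'
```

```text
=====
0.04 [0.6967 0.1036 0.04  ] [0.6978 0.0499 0.04  ] [0.6342 0.0518 0.04  ] [0.6342 0.1051 0.04  ] mean [0.6657 0.0776 0.04  ]
[0.6389 0.0517 0.04  ] [0.6406 0.1066 0.04  ] [0.6957 0.1051 0.04  ] [0.6934 0.051  0.04  ] mean [0.6671 0.0786 0.04  ]
0.045 [0.6955 0.1037 0.045 ] [0.6966 0.0502 0.045 ] [0.6333 0.0521 0.045 ] [0.6333 0.1051 0.045 ] mean [0.6647 0.0778 0.045 ]
[0.643  0.0519 0.045 ] [0.6447 0.1063 0.045 ] [0.6994 0.1048 0.045 ] [0.6972 0.0511 0.045 ] mean [0.6711 0.0785 0.045 ]
tips
green [0.6947 0.0771 0.0934] [0.34 0.36]
yellow [ 0.6887 -0.0016  0.0985] [0.29 0.31]
blue [ 0.6461 -0.07    0.0972] [0.42 0.42]
```

Cross-checked: the grip point is about (0.4467, 0.3465, 0.125) with yaw +0.033, and the stand centre is about (0.450, 0.347) with yaw 0. The guard yaw is about −0.029 and its front panel is at x≈0.585. The green pivot is about (0.666, 0.078) with the paddle leaning about 0.5 rad away. The sizes agree with the spec to within 2–4 mm, so I'll work out the approach next.

```bash
cat > plan.py <<'E'
from h import *
def cur():
    s=robot.observe(); return s,np.array(s["tool_pos"]),R.from_euler("xyz",s["tool_rot"])
def goto(grasp,yaw,n=8,flip=None):
    """grasp point world target, handle yaw; prints rows"""
    s,p,r=cur(); M=r.as_matrix()
    best=None
    for sg in ([1,-1]):
        y=sg*np.array([-np.sin(yaw),np.cos(yaw),0]); x=np.array([0,0,-1.]); z=np.cross(x,y)
        Rt=R.from_matrix(np.c_[x,y,z]); rv=(r.inv()*Rt).as_rotvec()
        if best is None or np.linalg.norm(rv)<np.linalg.norm(best[1]): best=(Rt,rv)
    Rt,rv=best; pt=np.array(grasp)+[0,0,-.019]
    d=pt-p
    print("t",round(float(s["time"]),2),"tcp",np.round(p,4),"F",np.round(s["contact_force"],1),"open",round(float(s["opening"]),4),"q",np.round(s["qpos"],2))
    print("turn rv(tool)",np.round(rv,4),"world d",np.round(d,4),"tool d now",np.round(M.T@d,4),"tool d after turn",np.round(Rt.as_matrix().T@d,4))
    for k in range(n):
        ro=r*R.from_rotvec(rv*k/n)
        print([*np.round(ro.inv().apply(d/n),4),*np.round(rv/n,3)])
if __name__=="__main__":
    import sys
    a=list(map(float,sys.argv[1:])); goto(a[:3],a[3],int(a[4]) if len(a)>4 else 8)
E
python3 plan.py .4467 .3465 .215 .033
```

```text
t 0.15 tcp [0.1911 0.4887 0.2262] F [ 0.1 -0.  -0.2] open 0.0916 q [ 1.05  0.34  1.52 -0.    1.28 -0.15]
turn rv(tool) [-4.058e-01 -4.000e-04  1.000e-03] world d [ 0.2556 -0.1422 -0.0302] tool d now [ 0.0302 -0.0393  0.2899] tool d after turn [ 0.0302 -0.1505  0.2508]
[np.float64(0.0038), np.float64(-0.0049), np.float64(0.0362), np.float64(-0.051), np.float64(-0.0), np.float64(0.0)]
[np.float64(0.0038), np.float64(-0.0067), np.float64(0.0359), np.float64(-0.051), np.float64(-0.0), np.float64(0.0)]
[np.float64(0.0038), np.float64(-0.0086), np.float64(0.0356), np.float64(-0.051), np.float64(-0.0), np.float64(0.0)]
[np.float64(0.0038), np.float64(-0.0103), np.float64(0.0351), np.float64(-0.051), np.float64(-0.0), np.float64(0.0)]
[np.float64(0.0038), np.float64(-0.0121), np.float64(0.0345), np.float64(-0.051), np.float64(-0.0), np.float64(0.0)]
[np.float64(0.0038), np.float64(-0.0138), np.float64(0.0338), np.float64(-0.051), np.float64(-0.0), np.float64(0.0)]
[np.float64(0.0038), np.float64(-0.0155), np.float64(0.0331), np.float64(-0.051), np.float64(-0.0), np.float64(0.0)]
[np.float64(0.0038), np.float64(-0.0172), np.float64(0.0323), np.float64(-0.051), np.float64(-0.0), np.float64(0.0)]
```

move_arm(
  rows=[
    [100, 0.0, -0.005, 0.036, -0.051, 0, 0],
    [100, 0.004, -0.007, 0.036, -0.051, 0, 0],
    [100, 0.004, -0.009, 0.036, -0.051, 0, 0],
    [100, 0.004, -0.01, 0.035, -0.051, 0, 0],
    [100, 0.004, -0.012, 0.035, -0.051, 0, 0],
    [100, 0.004, -0.014, 0.034, -0.051, 0, 0],
    [100, 0.004, -0.016, 0.033, -0.051, 0, 0],
    [100, 0.004, -0.017, 0.032, -0.051, 0, 0],
  ],
  squeeze=40,
)

```text
time: 1.15
tool_pos: [0.4529, 0.3441, 0.1952]
tool_rot: [-2.578, 1.566, -2.524]
contact_force: [0.2, 0.4, -0.2]
opening: 0.0918
```

```bash
python3 plan.py .4467 .3465 .126 .033 1
python3 - <<'E'
from h import *
m=robot.camera_model("wrist"); im=robot.read_camera("wrist"); cv2.imwrite("pics/w1.png",im[:,:,::-1])
for q in [(.4467,.3465,.15),(.4917,.3480,.125),(.4967-.005,.348,.15)]: print(np.round(proj(m,q),1))
E
```

```text
t 1.15 tcp [0.4529 0.3441 0.1952] F [ 0.2  0.4 -0.2] open 0.0918 q [ 0.52  0.45  1.45 -0.    1.25 -1.11]
turn rv(tool) [ 0.0207 -0.004   0.0026] world d [-0.0062  0.0024 -0.0882] tool d now [ 0.0883  0.003  -0.0057] tool d after turn [ 0.0882  0.0026 -0.0061]
[np.float64(0.0883), np.float64(0.003), np.float64(-0.0057), np.float64(0.021), np.float64(-0.004), np.float64(0.003)]
[322.4 256.6]
[320.3 312.6]
[320.4 334.9]
```

View pics/w1.png

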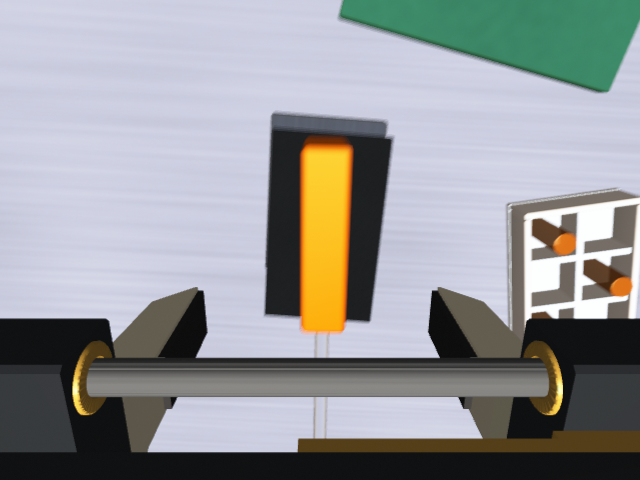

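The wrist view shows the handle top with front edge (302–345, 332) and rear (303–352, 146). The stand corners are at about (392,138), (265,314) and (370,321).

Run:
```python
from h import *
crop("pics/w1.png","pics/w1c.png",255,105,405,345,3) if 0 else None
im=cv2.imread("pics/w1.png")[105:345,255:405]; im=cv2.resize(im,None,fx=2.5,fy=2.5); cv2.imwrite("pics/w1c.png",im)
m=robot.camera_model("wrist")
for q in [(302,331),(345,331),(303,147),(352,147)]: print("h",np.round(atz(m,*q,.15),4))
for q in [(272,131),(392,138),(265,315),(370,321)]: print("s",np.round(atz(m,*q,.10),4))
```

```text
h [0.4932 0.3355 0.15  ]
h [0.4919 0.3585 0.15  ]
h [0.3963 0.3319 0.15  ]
h [0.3951 0.3546 0.15  ]
s [0.394  0.3122 0.1   ]
s [0.3942 0.3812 0.1   ]
s [0.5124 0.31   0.1   ]
s [0.5129 0.3793 0.1   ]
```

View pics/w1c.png

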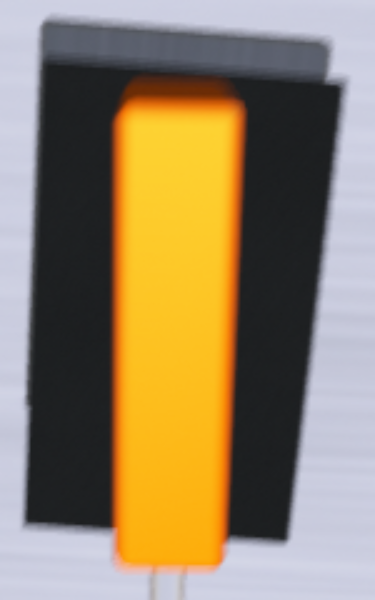

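move_arm(
  rows=[
    [100, 0, 0.0025, -0.0045, 0.024, -0.004, 0.003],
    [100, 0.012, 0, 0, 0, 0, 0],
    [100, 0.018, 0, 0, 0, 0, 0],
    [100, 0.018, 0, 0, 0, 0, 0],
    [100, 0.018, 0, 0, 0, 0, 0],
    [100, 0.013, 0, 0, 0, 0, 0],
    [100, 0.007, 0, 0, 0, 0, 0],
    [100, 0, 0, 0, 0, 0, 0],
  ],
)

```text
time: 2.2
tool_pos: [0.4455, 0.3466, 0.1027]
tool_rot: [-2.411, 1.568, -2.38]
contact_force: [1.4, -0.2, 0.5]
opening: 0.0919
```

```bash
python3 plan.py .448 .346 .126 .036 1
```

```text
t 2.2 tcp [0.4455 0.3466 0.1027] F [ 1.4 -0.2  0.5] open 0.0919 q [ 0.53  0.54  1.58 -0.    1.03 -1.08]
turn rv(tool) [-0.005  -0.0021  0.0018] world d [ 0.0025 -0.0006  0.0043] tool d now [-0.0043 -0.0007  0.0024] tool d after turn [-0.0043 -0.0007  0.0024]
[np.float64(-0.0043), np.float64(-0.0007), np.float64(0.0024), np.float64(-0.005), np.float64(-0.002), np.float64(0.002)]
```

move_arm(
  rows=[
    [100, -0.004, -0.0007, 0.0025, -0.005, -0.002, 0.002],
    [100, 0, 0, 0, 0, 0, 0],
    [0, 0, 0, 0, 0, 0, 0],
    [0, 0, 0, 0, 0, 0, 0],
    [0, 0, 0, 0, 0, 0, 0],
    [0, 0, 0, 0, 0, 0, 0],
    [0, 0, 0, 0, 0, 0, 0],
    [0, 0, 0, 0, 0, 0, 0],
  ],
  squeeze=40,
)

```text
time: 3.2
tool_pos: [0.4493, 0.3464, 0.1089]
tool_rot: [0.55, 1.567, 0.586]
contact_force: [0.9, 0.5, -0.1]
opening: 0.0364
```

```bash
python3 plan.py .448 .346 .27 .036 1
```

```text
t 3.2 tcp [0.4493 0.3464 0.1089] F [ 0.9  0.5 -0.1] open 0.0364 q [ 0.52  0.53  1.57  0.    1.04 -1.09]
turn rv(tool) [-0.0001  0.0033 -0.002 ] world d [-0.0013 -0.0004  0.1421] tool d now [-1.422e-01 -1.000e-04 -8.000e-04] tool d after turn [-0.1421 -0.0003 -0.0013]
[np.float64(-0.1422), np.float64(-0.0001), np.float64(-0.0008), np.float64(-0.0), np.float64(0.003), np.float64(-0.002)]
```

move_arm(
  rows=[
    [0, 0.001, 0, 0, 0, 0.003, -0.002],
    [0, 0, 0, 0, 0, 0, 0],
    [0, 0, 0, 0, 0, 0, 0],
    [0, 0, 0, 0, 0, 0, 0],
    [0, 0, 0, 0, 0, 0, 0],
    [0, 0, 0, 0, 0, 0, 0],
    [0, 0, 0, 0, 0, 0, 0],
    [0, 0, 0, 0, 0, 0, 0],
  ],
  squeeze=40,
)

```text
time: 4.2
tool_pos: [0.4493, 0.3466, 0.1078]
tool_rot: [0.604, 1.57, 0.639]
contact_force: [1.1, 0.5, 1.3]
opening: 0.0239
```

move_arm(
  rows=[
    [0, -0.005, 0, 0, 0, 0, 0],
    [0, -0.015, 0, 0, 0, 0, 0],
    [0, -0.025, 0, 0, 0, 0, 0],
    [0, -0.03, 0, 0, 0, 0, 0],
    [0, -0.03, 0, 0, 0, 0, 0],
    [0, -0.025, 0, 0, 0, 0, 0],
    [0, -0.01, 0, 0, 0, 0, 0],
    [0, 0, 0, 0, 0, 0, 0],
  ],
)

```text
time: 5.2
tool_pos: [0.4487, 0.3459, 0.2566]
tool_rot: [-0.005, 1.57, 0.031]
contact_force: [-0.5, 0.7, -2.0]
opening: 0.0238
```

```bash
python3 plan.py .528 .082 .275 -.029 12
python3 - <<'E'
from h import *
for n in ("scene","top"):
    im=robot.read_camera(n); cv2.imwrite(f"pics/{n}1.png",im[:,:,::-1])
E
```

```text
t 5.2 tcp [0.4487 0.3459 0.2566] F [-0.5  0.7 -2. ] open 0.0238 q [ 0.52  0.4   1.36 -0.    1.39 -1.08]
turn rv(tool) [ 0.0649  0.001  -0.    ] world d [ 0.0793 -0.2639 -0.0006] tool d now [ 0.0007 -0.2666  0.0697] tool d after turn [ 0.0006 -0.2615  0.0869]
[np.float64(0.0001), np.float64(-0.0222), np.float64(0.0058), np.float64(0.005), np.float64(0.0), np.float64(-0.0)]
[np.float64(0.0001), np.float64(-0.0222), np.float64(0.0059), np.float64(0.005), np.float64(0.0), np.float64(-0.0)]
[np.float64(0.0001), np.float64(-0.0221), np.float64(0.0061), np.float64(0.005), np.float64(0.0), np.float64(-0.0)]
[np.float64(0.0001), np.float64(-0.0221), np.float64(0.0062), np.float64(0.005), np.float64(0.0), np.float64(-0.0)]
[np.float64(0.0001), np.float64(-0.0221), np.float64(0.0063), np.float64(0.005), np.float64(0.0), np.float64(-0.0)]
[np.float64(0.0001), np.float64(-0.022), np.float64(0.0064), np.float64(0.005), np.float64(0.0), np.float64(-0.0)]
[np.float64(0.0001), np.float64(-0.022), np.float64(0.0065), np.float64(0.005), np.float64(0.0), np.float64(-0.0)]
[np.float64(0.0001), np.float64(-0.022), np.float64(0.0066), np.float64(0.005), np.float64(0.0), np.float64(-0.0)]
[np.float64(0.0001), np.float64(-0.0219), np.float64(0.0068), np.float64(0.005), np.float64(0.0), np.float64(-0.0)]
[np.float64(0.0001), np.float64(-0.0219), np.float64(0.0069), np.float64(0.005), np.float64(0.0), np.float64(-0.0)]
[np.float64(0.0001), np.float64(-0.0219), np.float64(0.007), np.float64(0.005), np.float64(0.0), np.float64(-0.0)]
[np.float64(0.0001), np.float64(-0.0218), np.float64(0.0071), np.float64(0.005), np.float64(0.0), np.float64(-0.0)]
```

View pics/scene1.png

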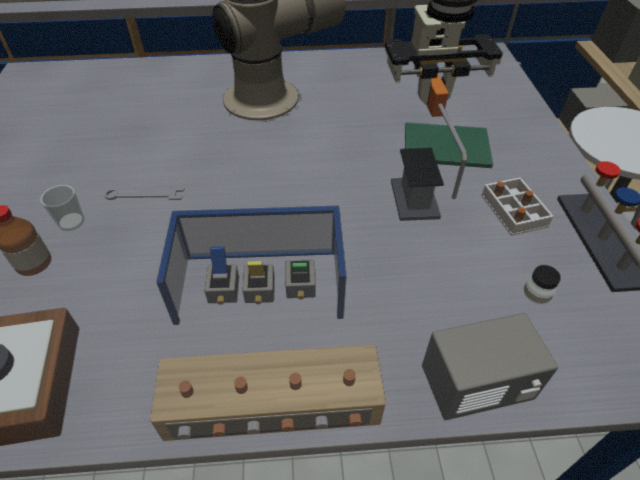

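The rod is held level with the hook down, and the stand is clear. Next I carry it sideways, with the hook above the guard's top.

move_arm(
  rows=[
    [0, 0, -0.02, 0.005, 0.008, 0, 0],
    [0, 0, -0.033, 0.008, 0.008, 0, 0],
    [0, 0, -0.038, 0.009, 0.008, 0, 0],
    [0, 0, -0.038, 0.01, 0.008, 0, 0],
    [0, 0, -0.038, 0.01, 0.008, 0, 0],
    [0, 0, -0.038, 0.011, 0.008, 0, 0],
    [0, 0, -0.035, 0.011, 0.008, 0, 0],
    [0, 0, -0.02, 0.009, 0.008, 0, 0],
  ],
)

```text
time: 6.3
tool_pos: [0.5215, 0.0707, 0.2477]
tool_rot: [-2.653, 1.553, -2.684]
contact_force: [-0.1, 0.2, -1.1]
opening: 0.0238
```

```bash
python3 plan.py .5235 .082 .270 -.029 1
python3 - <<'E'
from h import *
for n in ("top","scene"):
    im=robot.read_camera(n); cv2.imwrite(f"pics/{n}2.png",im[:,:,::-1])
crop("pics/top2.png","pics/t2c.png",280,150,470,330,4)
crop("pics/scene2.png","pics/s2c.png",230,80,360,310,3) if 0 else crop("pics/scene2.png","pics/s2c.png",230,150,360,300,4)
E
```

```text
t 6.3 tcp [0.5215 0.0707 0.2477] F [-0.1  0.2 -1.1] open 0.0238 q [-0.01  0.34  1.47 -0.01  1.35 -1.54]
turn rv(tool) [-0.0028 -0.0153  0.0081] world d [0.002  0.0113 0.0033] tool d now [-0.0034  0.0114  0.0015] tool d after turn [-0.0033  0.0114  0.0016]
[np.float64(-0.0034), np.float64(0.0114), np.float64(0.0015), np.float64(-0.003), np.float64(-0.015), np.float64(0.008)]
```

View pics/t2c.png

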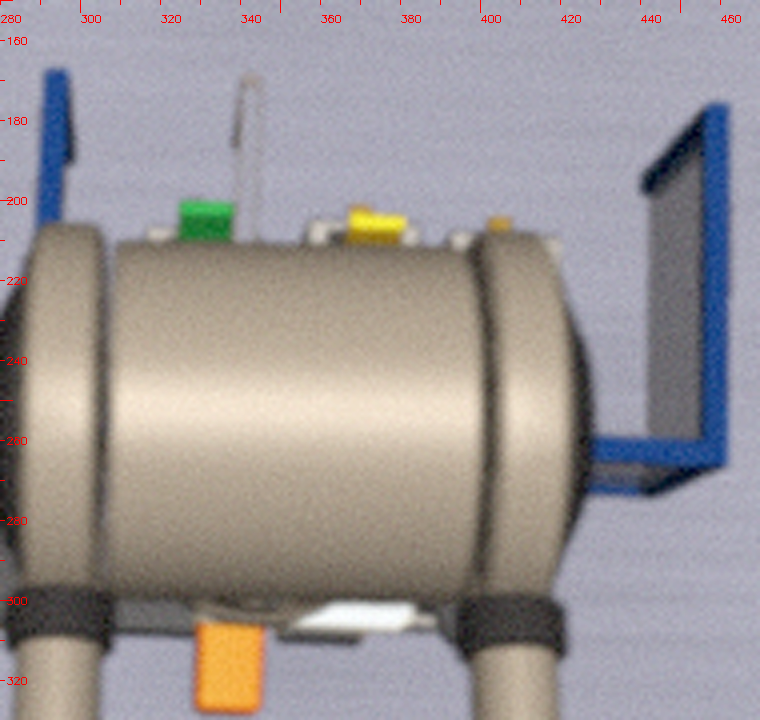

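View pics/s2c.png

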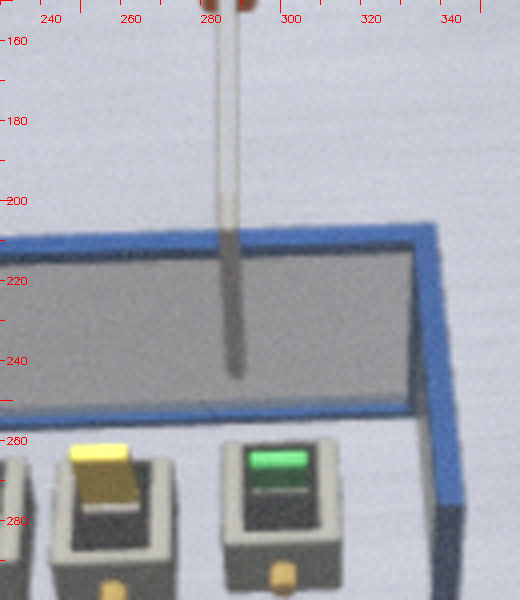

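Run:
```python
from h import *
T=robot.camera_model("top");S=robot.camera_model("scene")
s=robot.observe();p=s["tool_pos"];r=R.from_euler("xyz",s["tool_rot"])
for n,t,c in [("end",(339,187),(289,243.7)),("bend",(342.5,169.5),(287.3,203))]:
    x,e=tri([(T,*t),(S,*c)]); print(n,np.round(x,4),np.round(e,2),"in tool",np.round(r.inv().apply(x-p),4))
```

```text
end [0.7048 0.064  0.1625] [1.45 1.53] in tool [0.0823 0.0004 0.1842]
bend [0.7066 0.0645 0.2573] [0.92 0.95] in tool [-0.0125  0.0002  0.1846]
```

move_arm(
  rows=[
    [0, 0, 0.006, 0.003, -0.002, -0.015, 0.008],
    [0, 0, 0.007, 0.004, 0, 0, 0],
    [0, 0, 0, 0, 0, 0, 0],
    [0, 0, 0, 0, 0, 0, 0],
    [0, 0, 0, 0, 0, 0, 0],
    [0, 0, 0, 0, 0, 0, 0],
    [0, 0, 0, 0, 0, 0, 0],
    [0, 0, 0, 0, 0, 0, 0],
  ],
)

```text
time: 7.4
tool_pos: [0.5283, 0.0857, 0.2466]
tool_rot: [2.894, 1.569, 2.866]
contact_force: [-0.2, 0.3, -0.4]
opening: 0.024
```

```bash
python3 plan.py .528 .0838 .177 -.029 1
python3 - <<'E'
from h import *
for n in ("top","scene"):
    im=robot.read_camera(n); cv2.imwrite(f"pics/{n}3.png",im[:,:,::-1])
crop("pics/top3.png","pics/t3c.png",290,150,390,230,5)
crop("pics/scene3.png","pics/s3c.png",240,150,340,300,4)
E
```

```text
t 7.4 tcp [0.5283 0.0857 0.2466] F [-0.2  0.3 -0.4] open 0.024 q [ 0.02  0.35  1.46  0.    1.34 -1.53]
turn rv(tool) [ 0.0007 -0.0016 -0.0004] world d [-0.0003 -0.0019 -0.0886] tool d now [ 0.0886 -0.002  -0.0001] tool d after turn [ 0.0886 -0.0019 -0.0002]
[np.float64(0.0886), np.float64(-0.002), np.float64(-0.0001), np.float64(0.001), np.float64(-0.002), np.float64(-0.0)]
```

View pics/t3c.png

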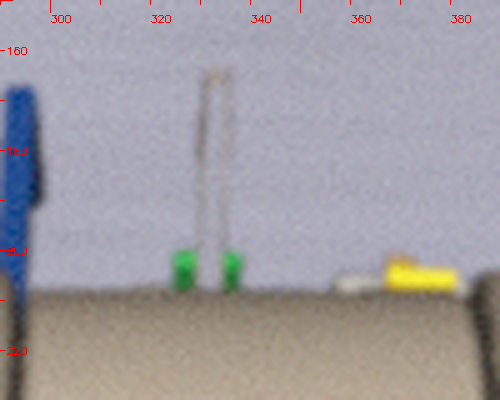

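View pics/s3c.png

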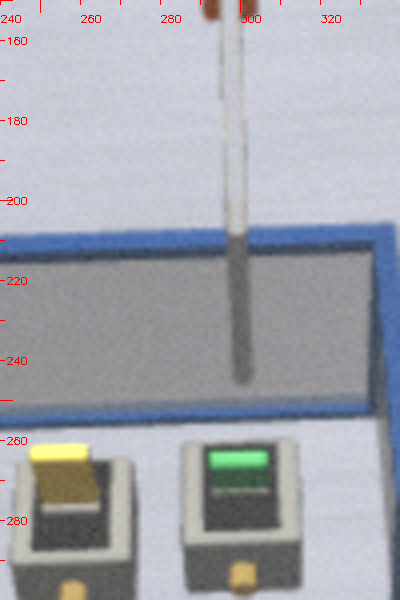

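The hook is lined up with green: top bend at (333,165), scene end at (300.5,245). I'll lower it behind the paddle.

move_arm(
  rows=[
    [0, 0.006, -0.001, 0, 0, -0.002, 0],
    [0, 0.013, 0, 0, 0, 0, 0],
    [0, 0.014, 0, 0, 0, 0, 0],
    [0, 0.014, 0, 0, 0, 0, 0],
    [0, 0.014, 0, 0, 0, 0, 0],
    [0, 0.013, 0, 0, 0, 0, 0],
    [0, 0.008, 0, 0, 0, 0, 0],
    [0, 0.002, 0, 0, 0, 0, 0],
  ],
)

```text
time: 8.5
tool_pos: [0.5274, 0.0846, 0.1552]
tool_rot: [3.019, 1.568, 2.99]
contact_force: [0.1, 0.9, -1.1]
opening: 0.0238
```

```bash
python3 plan.py .528 .0838 .177 -.029 1
python3 - <<'E'
from h import *
for n in ("top","scene"):
    im=robot.read_camera(n); cv2.imwrite(f"pics/{n}4.png",im[:,:,::-1])
crop("pics/top4.png","pics/t4c.png",290,150,390,230,5)
crop("pics/scene4.png","pics/s4c.png",200,170,350,310,4)
E
```

```text
t 8.5 tcp [0.5274 0.0846 0.1552] F [ 0.1  0.9 -1.1] open 0.0238 q [ 0.02  0.43  1.6   0.    1.11 -1.53]
turn rv(tool) [ 0.0005 -0.0023 -0.0003] world d [ 0.0006 -0.0008  0.0028] tool d now [-0.0028 -0.0007  0.0006] tool d after turn [-0.0028 -0.0007  0.0006]
[np.float64(-0.0028), np.float64(-0.0007), np.float64(0.0006), np.float64(0.001), np.float64(-0.002), np.float64(-0.0)]
```

View pics/t4c.png

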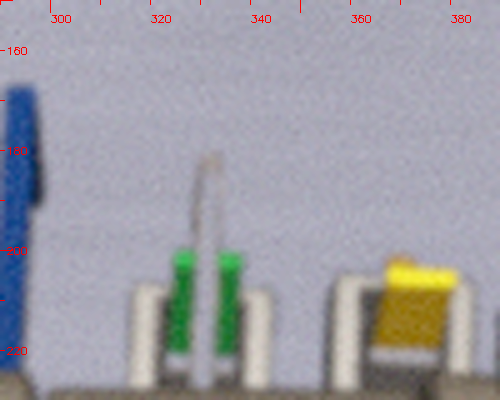

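View pics/s4c.png

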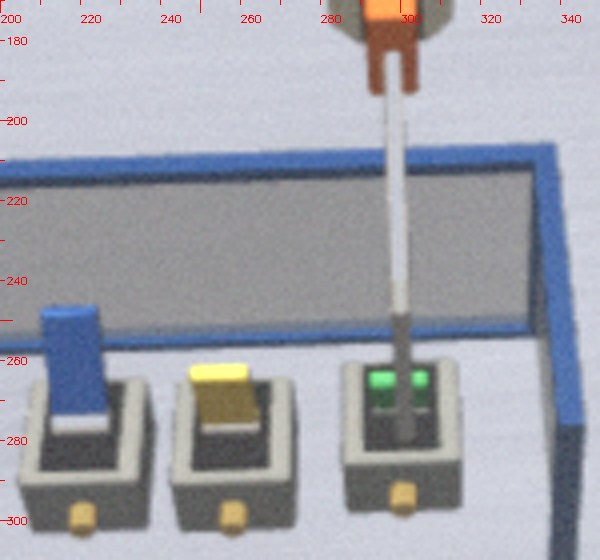

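The hook is down behind the green paddle and touching nothing. Next I pull towards the robot.

move_arm(
  rows=[
    [0, -0.001, -0.0005, -0.004, 0, -0.002, 0],
    [0, 0, 0, -0.006, 0, 0, 0],
    [0, 0, 0, -0.006, 0, 0, 0],
    [0, 0, 0, -0.006, 0, 0, 0],
    [0, 0, 0, -0.006, 0, 0, 0],
    [0, 0, 0, -0.006, 0, 0, 0],
    [0, 0, 0, -0.006, 0, 0, 0],
    [0, 0, 0, -0.004, 0, 0, 0],
  ],
)

```text
time: 9.6
tool_pos: [0.483, 0.0854, 0.1592]
tool_rot: [0.071, 1.562, 0.042]
contact_force: [0.7, 0.0, -1.8]
opening: 0.024
```

```bash
python3 plan.py .470 .0855 .174 -.029 1
python3 - <<'E'
from h import *
for n in ("top","scene"):
    im=robot.read_camera(n); cv2.imwrite(f"pics/{n}5.png",im[:,:,::-1])
crop("pics/top5.png","pics/t5c.png",290,150,420,250,5)
crop("pics/scene5.png","pics/s5c.png",200,170,350,310,4)
E
```

```text
t 9.6 tcp [0.483  0.0854 0.1592] F [ 0.7  0.  -1.8] open 0.024 q [ 0.02  0.34  1.73  0.    1.06 -1.52]
turn rv(tool) [ 0.0006  0.0087 -0.0006] world d [-0.013   0.0001 -0.0042] tool d now [ 0.0041 -0.0003 -0.0131] tool d after turn [ 0.0042 -0.0003 -0.013 ]
[np.float64(0.0041), np.float64(-0.0003), np.float64(-0.0131), np.float64(0.001), np.float64(0.009), np.float64(-0.001)]
```

View pics/t5c.png

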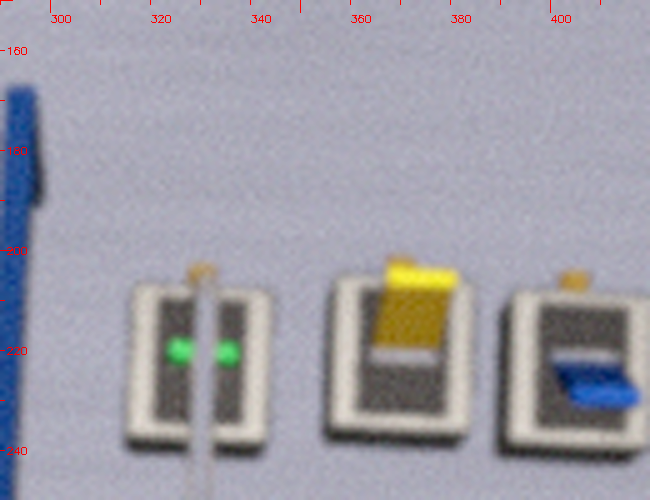

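View pics/s5c.png

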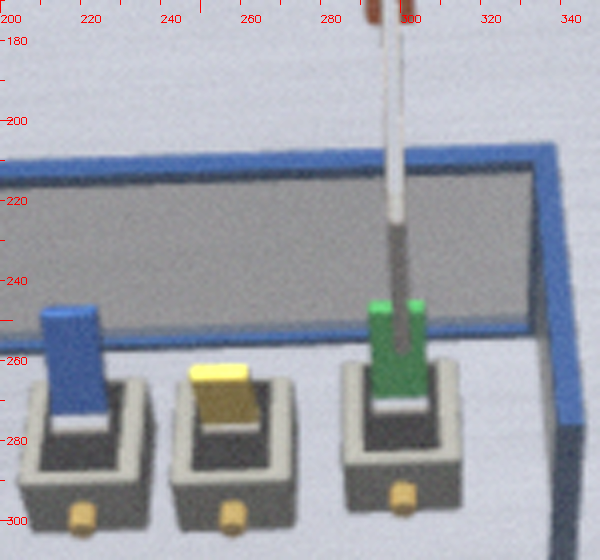

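move_arm(
  rows=[
    [0, 0.002, 0, -0.002, 0, 0.008, 0],
    [0, 0.002, 0, -0.003, 0, 0, 0],
    [0, 0, 0, -0.003, 0, 0, 0],
    [0, 0, 0, -0.003, 0, 0, 0],
    [0, 0, 0, -0.003, 0, 0, 0],
    [0, 0, 0, -0.002, 0, 0, 0],
    [0, 0, 0, 0, 0, 0, 0],
    [0, 0, 0, 0, 0, 0, 0],
  ],
)

```text
time: 10.7
tool_pos: [0.4694, 0.0857, 0.1561]
tool_rot: [0.099, 1.563, 0.07]
contact_force: [3.0, 0.6, -0.8]
opening: 0.0238
```

```bash
python3 plan.py .467 .0855 .174 -.029 1
python3 - <<'E'
from h import *
for n in ("top","scene"):
    im=robot.read_camera(n); cv2.imwrite(f"pics/{n}6.png",im[:,:,::-1])
crop("pics/top6.png","pics/t6c.png",290,150,420,250,5)
crop("pics/scene6.png","pics/s6c.png",200,170,350,310,4)
E
```

```text
t 10.7 tcp [0.4694 0.0857 0.1561] F [ 3.   0.6 -0.8] open 0.0238 q [ 0.02  0.33  1.76  0.    1.04 -1.52]
turn rv(tool) [ 0.0003  0.008  -0.0008] world d [-0.0024 -0.0002 -0.0011] tool d now [ 0.001  -0.0003 -0.0024] tool d after turn [ 0.0011 -0.0003 -0.0024]
[np.float64(0.001), np.float64(-0.0003), np.float64(-0.0024), np.float64(0.0), np.float64(0.008), np.float64(-0.001)]
```

View pics/t6c.png

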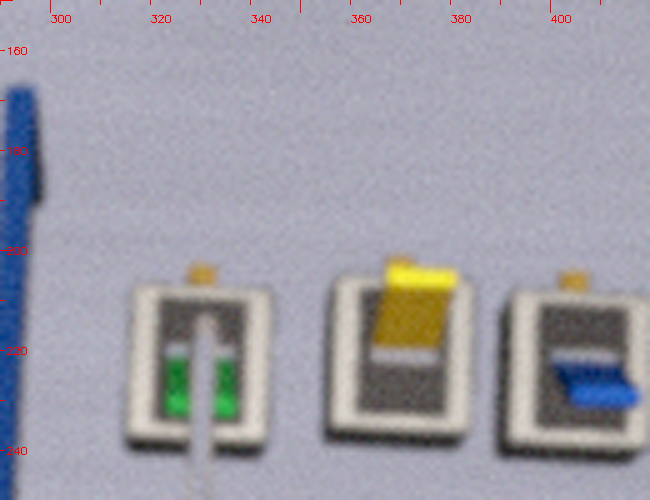

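View pics/s6c.png

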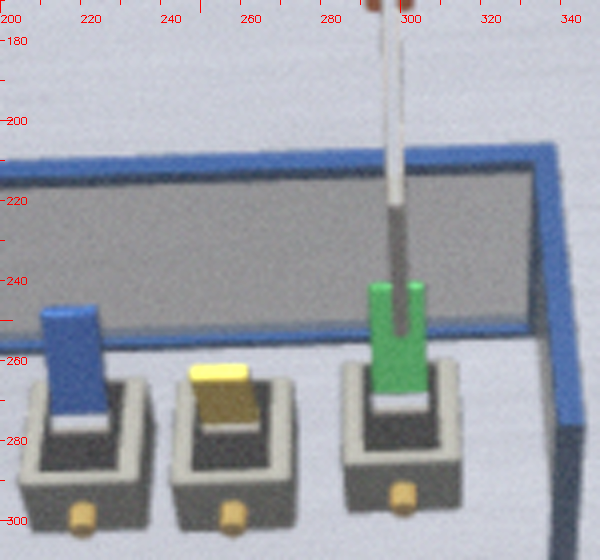

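Run:
```python
from h import *
T=robot.camera_model("top");S=robot.camera_model("scene")
x,e=tri([(T,330.2,231),(S,299.2,241)]);print(np.round(x,4),e)
# self-calibrate with initial tip at angle a0: expected bottom/end motions
for a in (0.7,.8,.9,1.0):
    th=.5-a
    P=np.array([.6667,.078,.0425])+60e-3*np.array([np.sin(th),-.029*np.sin(th),np.cos(th)])
    print(a,np.round(proj(T,P),1),np.round(proj(S,P),1))
th=.45;P=np.array([.6667,.078,.0425])+60e-3*np.array([np.sin(th),0,np.cos(th)]);print("init",proj(T,P),proj(S,P),"meas 331.7,202.2 / 299.7,264.8")
```

```text
[0.6399 0.0791 0.0952] [np.float64(0.28215696407894364), np.float64(0.2814188853334148)]
0.7 [330.6 222.4] [298.8 244.9]
0.8 [330.4 225.6] [298.7 243. ]
0.9 [330.2 228.9] [298.7 241.5]
1.0 [330.1 232. ] [298.7 240.2]
init [330.93746445 202.7620396 ] [299.73362858 262.82804146] meas 331.7,202.2 / 299.7,264.8
```

The toggle is at roughly 0.95 with 3 N. A few more mm should bring it against the stop.

move_arm(
  rows=[
    [0, 0.0, 0, -0.0015, 0, 0.006, 0],
    [0, 0, 0, -0.0015, 0, 0, 0],
    [0, 0, 0, -0.0015, 0, 0, 0],
    [0, 0, 0, -0.0015, 0, 0, 0],
    [0, 0, 0, -0.001, 0, 0, 0],
    [0, 0, 0, 0, 0, 0, 0],
    [0, 0, 0, 0, 0, 0, 0],
    [0, 0, 0, 0, 0, 0, 0],
  ],
)

```text
time: 11.8
tool_pos: [0.4675, 0.0857, 0.1572]
tool_rot: [0.086, 1.558, 0.057]
contact_force: [3.1, 0.4, -0.9]
opening: 0.0239
```

```bash
python3 plan.py .467 .0855 .174 -.029 1
python3 - <<'E'
from h import *
for n in ("top","scene"):
    im=robot.read_camera(n); cv2.imwrite(f"pics/{n}7.png",im[:,:,::-1])
crop("pics/top7.png","pics/t7c.png",290,150,420,250,5)
crop("pics/scene7.png","pics/s7c.png",200,170,350,310,4)
E
```

```text
t 11.8 tcp [0.4675 0.0857 0.1572] F [ 3.1  0.4 -0.9] open 0.0239 q [ 0.02  0.32  1.77  0.    1.04 -1.52]
turn rv(tool) [-0.      0.0132 -0.0011] world d [-0.0005 -0.0002 -0.0022] tool d now [ 0.0022 -0.0002 -0.0005] tool d after turn [ 0.0022 -0.0002 -0.0005]
[np.float64(0.0022), np.float64(-0.0002), np.float64(-0.0005), np.float64(-0.0), np.float64(0.013), np.float64(-0.001)]
```

View pics/t7c.png

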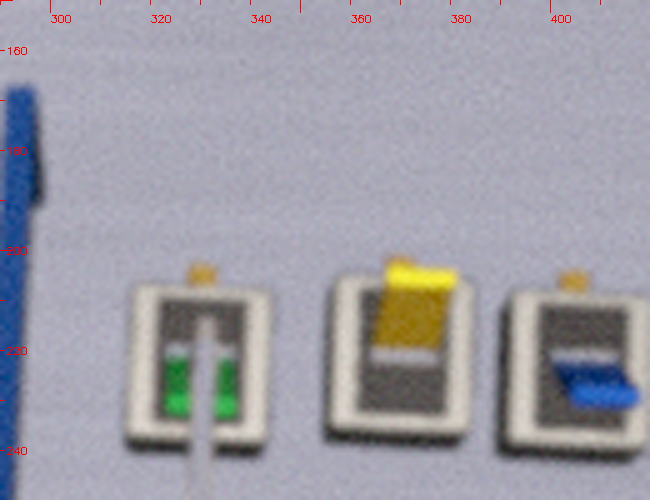

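View pics/s7c.png

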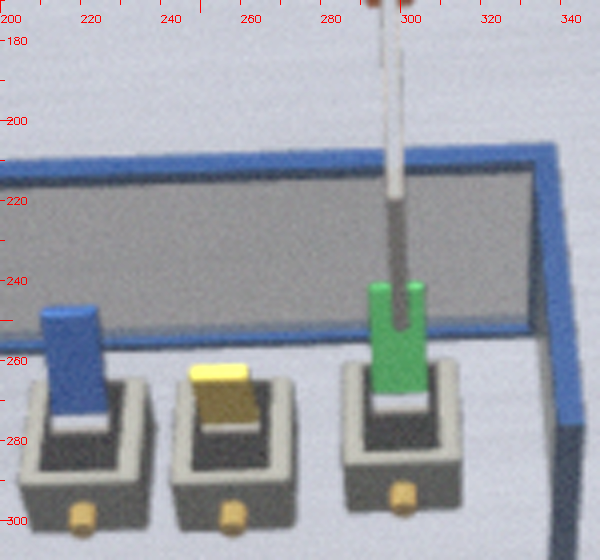

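move_arm(
  rows=[
    [0, 0.002, 0, -0.003, 0, 0.012, 0],
    [0, 0.001, 0, -0.003, 0, 0.003, 0],
    [0, 0, 0, -0.003, 0, 0.002, 0],
    [0, 0, 0, -0.003, 0, 0.002, 0],
    [0, 0, 0, -0.003, 0, 0.002, 0],
    [0, 0, 0, -0.003, 0, 0.002, 0],
    [0, 0, 0, -0.003, 0, 0.002, 0],
    [0, 0, 0, -0.003, 0, 0.002, 0],
  ],
)

```text
time: 12.9
tool_pos: [0.4591, 0.0858, 0.1582]
tool_rot: [0.097, 1.548, 0.067]
contact_force: [9.0, -0.8, -1.4]
opening: 0.0239
```

```bash
python3 plan.py .467 .0855 .174 -.029 1
python3 - <<'E'
from h import *
for n in ("top","scene"):
    im=robot.read_camera(n); cv2.imwrite(f"pics/{n}8.png",im[:,:,::-1])
crop("pics/top8.png","pics/t8c.png",290,150,420,250,5)
crop("pics/scene8.png","pics/s8c.png",200,170,350,310,4)
E
```

```text
t 12.9 tcp [0.4591 0.0858 0.1582] F [ 9.  -0.8 -1.4] open 0.0239 q [ 0.02  0.3   1.8   0.    1.02 -1.52]
turn rv(tool) [-0.0011  0.0227 -0.0022] world d [ 0.0079 -0.0003 -0.0032] tool d now [ 0.0034 -0.      0.0078] tool d after turn [ 0.0032 -0.      0.0079]
[np.float64(0.0034), np.float64(-0.0), np.float64(0.0078), np.float64(-0.001), np.float64(0.023), np.float64(-0.002)]
```

View pics/t8c.png

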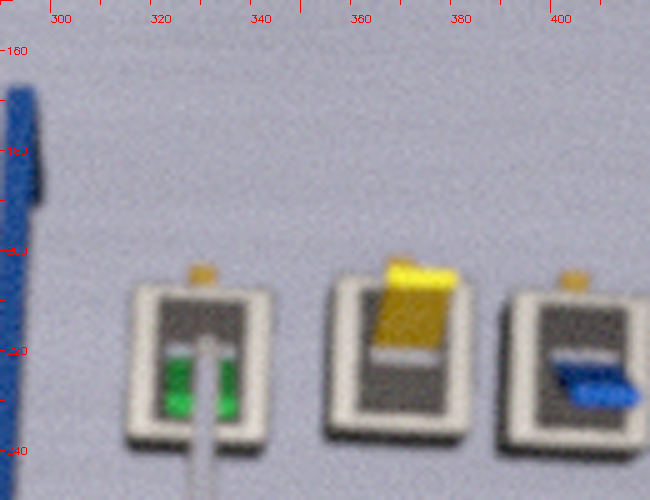

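View pics/s8c.png

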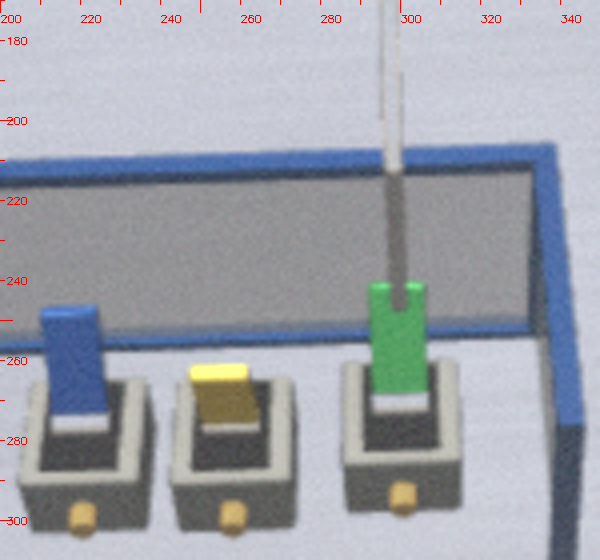

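The force rises to 9 N and the paddle no longer moves (top (330,231), scene (299,241)), so it's at the stop. Yellow and blue are unchanged. I'll back the hook off and lift it.

move_arm(
  rows=[
    [0, 0, 0, 0.006, 0, 0.008, 0],
    [0, 0, 0, 0.007, 0, 0.008, 0],
    [0, -0.006, 0, 0.005, 0, 0.007, -0.002],
    [0, -0.016, 0, 0, 0, 0, 0],
    [0, -0.022, 0, 0, 0, 0, 0],
    [0, -0.024, 0, 0, 0, 0, 0],
    [0, -0.024, 0, 0, 0, 0, 0],
    [0, -0.012, 0, 0, 0, 0, 0],
  ],
)

```text
time: 14.0
tool_pos: [0.4736, 0.0853, 0.2621]
tool_rot: [-3.103, 1.544, -3.133]
contact_force: [0.3, -0.3, -1.6]
opening: 0.0237
```

```bash
python3 plan.py .4475 .346 .275 0 12
python3 - <<'E'
from h import *
for n in ("top","scene"):
    im=robot.read_camera(n); cv2.imwrite(f"pics/{n}9.png",im[:,:,::-1])
crop("pics/top9.png","pics/t9c.png",290,150,420,250,5)
E
```

```text
t 14.0 tcp [0.4736 0.0853 0.2621] F [ 0.3 -0.3 -1.6] open 0.0237 q [ 0.02  0.25  1.56  0.    1.36 -1.52]
turn rv(tool) [-0.03   -0.0264  0.0006] world d [-0.0261  0.2607 -0.0061] tool d now [ 0.0067  0.2598 -0.0337] tool d after turn [ 0.0061  0.2607 -0.0261]
[np.float64(0.0006), np.float64(0.0217), np.float64(-0.0028), np.float64(-0.003), np.float64(-0.002), np.float64(0.0)]
[np.float64(0.0006), np.float64(0.0217), np.float64(-0.0028), np.float64(-0.003), np.float64(-0.002), np.float64(0.0)]
[np.float64(0.0006), np.float64(0.0217), np.float64(-0.0027), np.float64(-0.003), np.float64(-0.002), np.float64(0.0)]
[np.float64(0.0005), np.float64(0.0217), np.float64(-0.0027), np.float64(-0.003), np.float64(-0.002), np.float64(0.0)]
[np.float64(0.0005), np.float64(0.0217), np.float64(-0.0026), np.float64(-0.003), np.float64(-0.002), np.float64(0.0)]
[np.float64(0.0005), np.float64(0.0217), np.float64(-0.0025), np.float64(-0.003), np.float64(-0.002), np.float64(0.0)]
[np.float64(0.0005), np.float64(0.0217), np.float64(-0.0025), np.float64(-0.003), np.float64(-0.002), np.float64(0.0)]
[np.float64(0.0005), np.float64(0.0217), np.float64(-0.0024), np.float64(-0.003), np.float64(-0.002), np.float64(0.0)]
[np.float64(0.0005), np.float64(0.0217), np.float64(-0.0024), np.float64(-0.003), np.float64(-0.002), np.float64(0.0)]
[np.float64(0.0005), np.float64(0.0217), np.float64(-0.0023), np.float64(-0.003), np.float64(-0.002), np.float64(0.0)]
[np.float64(0.0005), np.float64(0.0217), np.float64(-0.0023), np.float64(-0.003), np.float64(-0.002), np.float64(0.0)]
[np.float64(0.0005), np.float64(0.0217), np.float64(-0.0022), np.float64(-0.003), np.float64(-0.002), np.float64(0.0)]
```

View pics/scene9.png

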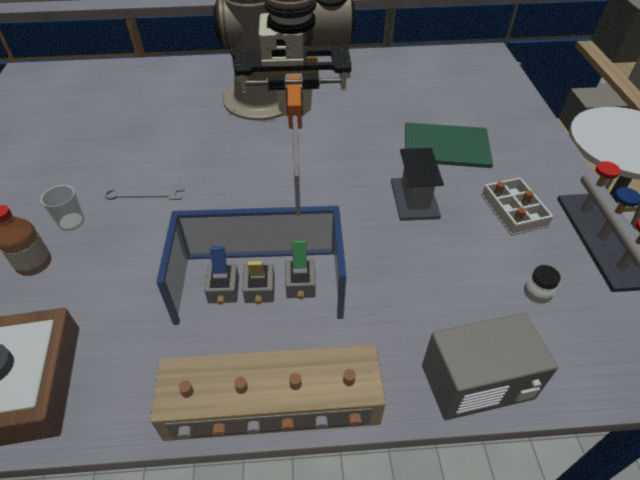

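View pics/t9c.png

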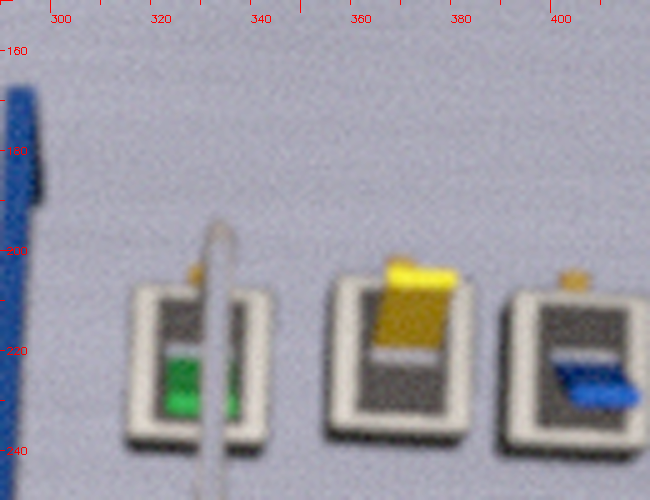

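Green stayed on and the other toggles are untouched. I'll carry the rod back to above the stand, levelling the tool on the way.

move_arm(
  rows=[
    [0, 0, 0.018, -0.003, -0.003, -0.01, 0],
    [0, 0, 0.033, -0.0035, -0.004, -0.008, 0],
    [0, 0, 0.038, -0.004, -0.004, -0.008, 0],
    [0, 0, 0.04, -0.004, -0.004, 0, 0],
    [0, 0, 0.04, -0.003, -0.004, 0, 0],
    [0, 0, 0.038, -0.003, -0.003, 0, 0],
    [0, 0, 0.03, -0.002, 0, 0, 0],
    [0, 0, 0.015, 0, 0, 0, 0],
  ],
)

```text
time: 15.1
tool_pos: [0.4516, 0.3427, 0.2511]
tool_rot: [-2.694, 1.552, -2.705]
contact_force: [0.7, -0.9, -1.2]
opening: 0.0237
```

```bash
python3 plan.py .453 .3466 .275 -.005 1
```

```text
t 15.1 tcp [0.4516 0.3427 0.2511] F [ 0.7 -0.9 -1.2] open 0.0237 q [ 0.51  0.41  1.35  0.    1.4  -1.05]
turn rv(tool) [-0.0058 -0.0169  0.008 ] world d [0.0014 0.0039 0.0049] tool d now [-0.005   0.0038  0.0013] tool d after turn [-0.0049  0.0039  0.0014]
[np.float64(-0.005), np.float64(0.0038), np.float64(0.0013), np.float64(-0.006), np.float64(-0.017), np.float64(0.008)]
```

move_arm(
  rows=[
    [0, 0, 0.004, 0.001, -0.006, -0.017, 0.008],
    [0, 0, 0, 0, 0, 0, 0],
    [0, 0, 0, 0, 0, 0, 0],
    [0, 0.01, 0, 0, 0, 0, 0],
    [0, 0.02, 0, 0, 0, 0, 0],
    [0, 0.03, 0, 0, 0, 0, 0],
    [0, 0.025, 0, 0, 0, 0, 0],
    [0, 0.01, 0, 0, 0, 0, 0],
  ],
)

```text
time: 16.1
tool_pos: [0.4537, 0.3423, 0.1515]
tool_rot: [-0.925, 1.569, -0.934]
contact_force: [-0.2, -0.3, -2.5]
opening: 0.0238
```

move_arm(
  rows=[
    [0, 0, 0, 0, 0, 0, 0],
    [0, 0, 0, 0, 0, 0, 0],
    [0, 0, 0, 0, 0, 0, 0],
    [0, 0, 0, 0, 0, 0, 0],
    [0, 0, 0, 0, 0, 0, 0],
    [0, 0, 0, 0, 0, 0, 0],
    [0, 0, 0, 0, 0, 0, 0],
    [0, 0, 0, 0, 0, 0, 0],
  ],
)

```text
time: 17.1
tool_pos: [0.455, 0.3426, 0.1541]
tool_rot: [0.147, 1.566, 0.137]
contact_force: [0.7, 0.1, -1.3]
opening: 0.0239
```

```bash
python3 plan.py .453 .3466 .127 -.005 1;  python3 - <<'E'
from h import *
for n in ("top","scene","wrist"):
    im=robot.read_camera(n); cv2.imwrite(f"pics/{n}10.png",im[:,:,::-1])
crop("pics/scene10.png","pics/s10c.png",380,90,480,240,4)
crop("pics/top10.png","pics/t10c.png",120,200,260,340,4)
E
```

```text
t 17.1 tcp [0.455  0.3426 0.1541] F [ 0.7  0.1 -1.3] open 0.0239 q [ 0.51  0.49  1.51 -0.    1.14 -1.05]
turn rv(tool) [-0.0042  0.0049 -0.0007] world d [-0.002   0.004  -0.0461] tool d now [ 0.0461  0.0039 -0.0022] tool d after turn [ 0.0461  0.004  -0.002 ]
[np.float64(0.0461), np.float64(0.0039), np.float64(-0.0022), np.float64(-0.004), np.float64(0.005), np.float64(-0.001)]
```

View pics/s10c.png

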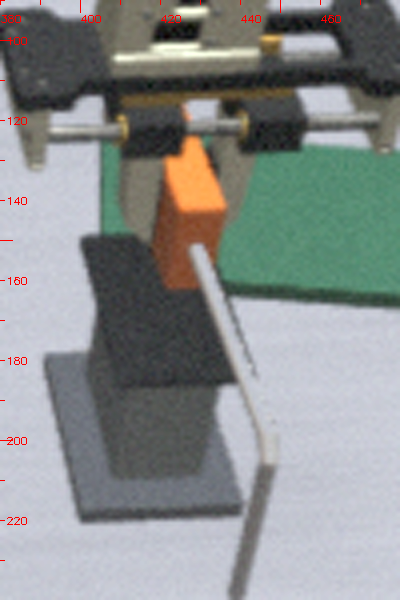

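View pics/t10c.png

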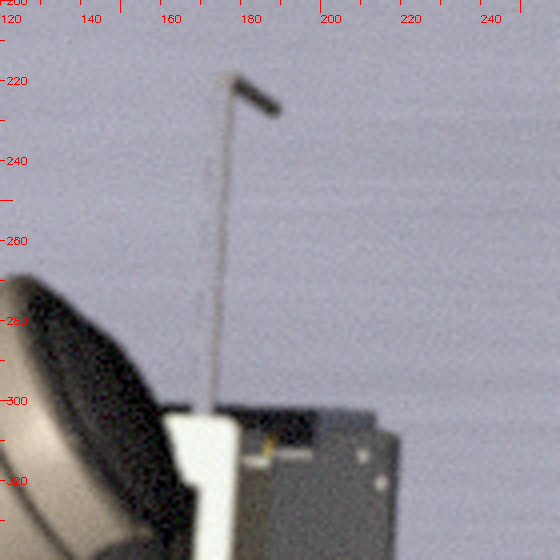

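View pics/wrist10.png

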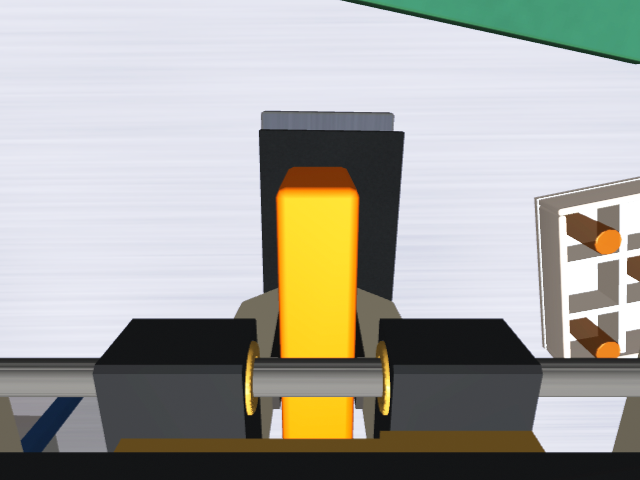

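Run:
```python
from h import *
T=robot.camera_model("top");S=robot.camera_model("scene");m=robot.camera_model("wrist")
s=robot.observe();p=s["tool_pos"];r=R.from_euler("xyz",s["tool_rot"])
for q in [(280,192),(356,192),(282,350),(354,350)]: print("h",np.round(atz(m,*q,.1963),4))
for q in [(261,131),(404,132),(264,290),(393.5,300)]: print("s",np.round(atz(m,*q,.10),4))
x,e=tri([(T,178,219.5),(S,447,202)]); print("bend",np.round(x,4),np.round(e,1),np.round(r.inv().apply(x-p),4))
x,e=tri([(T,189,227.5),(S,439,238)]); print("end",np.round(x,4),np.round(e,1),np.round(r.inv().apply(x-p),4))
for q in [(421,142.5),(433.7,142.5)]: print("S handle front top",np.round(atz(S,*q,.1963),4))
```

```text
h [0.396  0.3333 0.1963]
h [0.3962 0.3542 0.1963]
h [0.4461 0.3321 0.1963]
h [0.4463 0.3545 0.1963]
s [0.3878 0.3165 0.1   ]
s [0.3889 0.3852 0.1   ]
s [0.4718 0.3139 0.1   ]
s [0.4785 0.3843 0.1   ]
bend [0.6396 0.339  0.1747] [0.8 0.8] [-0.0198 -0.0019  0.1848]
end [0.6436 0.3405 0.0851] [0.6 0.6] [ 0.0698 -0.0004  0.1883]
S handle front top [0.4965 0.3225 0.1963]
S handle front top [0.4984 0.3466 0.1963]
```

The rod has pitched about 0.04 rad nose-up in the grip, from the hard pull. It also sits about 5 mm low in y. I'll correct both while lowering partway.

move_arm(
  rows=[
    [0, 0, 0.003, -0.001, 0, 0.023, 0],
    [0, 0, 0.0025, -0.001, 0, 0.022, 0],
    [0, 0, 0, 0, 0, 0, 0],
    [0, 0.008, 0, 0, 0, 0, 0],
    [0, 0.01, 0, 0, 0, 0, 0],
    [0, 0.009, 0, 0, 0, 0, 0],
    [0, 0.004, 0, 0, 0, 0, 0],
    [0, 0, 0, 0, 0, 0, 0],
  ],
)

```text
time: 18.25
tool_pos: [0.4509, 0.3483, 0.1198]
tool_rot: [-3.135, 1.526, 3.139]
contact_force: [0.0, 0.8, -1.5]
opening: 0.0239
```

```bash
python3 plan.py .453 .348 .127 -.009 1;  python3 - <<'E'
from h import *
for n in ("top","scene","wrist"):
    im=robot.read_camera(n); cv2.imwrite(f"pics/{n}11.png",im[:,:,::-1])
crop("pics/scene11.png","pics/s11c.png",380,110,480,260,4)
crop("pics/top11.png","pics/t11c.png",120,210,260,340,4)
E
```

```text
t 18.25 tcp [0.4509 0.3483 0.1198] F [ 0.   0.8 -1.5] open 0.0239 q [ 0.51  0.54  1.51  0.02  1.12 -1.06]
turn rv(tool) [-0.0002 -0.0451  0.0003] world d [ 0.0021 -0.0003 -0.0118] tool d now [ 0.0117 -0.0002  0.0026] tool d after turn [ 0.0118 -0.0003  0.0021]
[np.float64(0.0117), np.float64(-0.0002), np.float64(0.0026), np.float64(-0.0), np.float64(-0.045), np.float64(0.0)]
```

View pics/s11c.png

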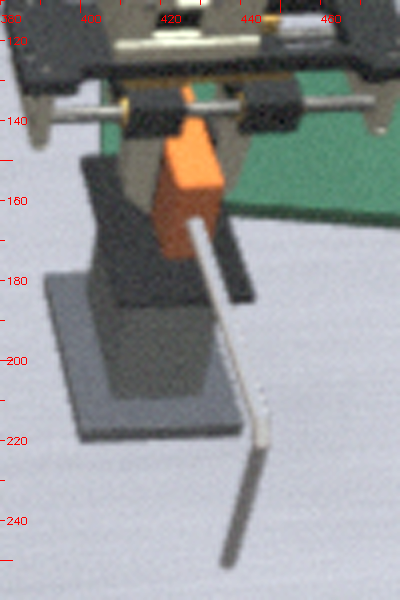

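View pics/t11c.png

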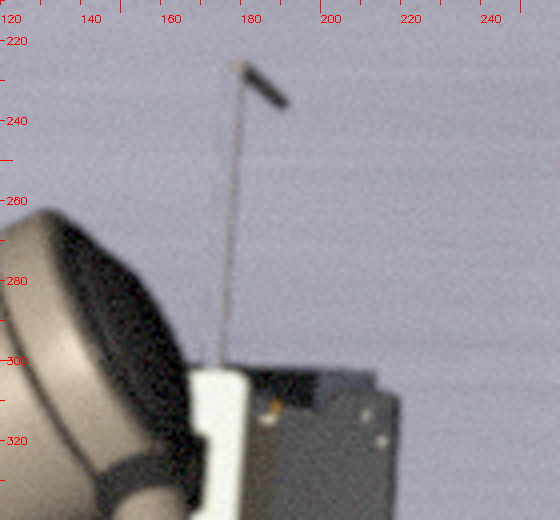

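View pics/wrist11.png

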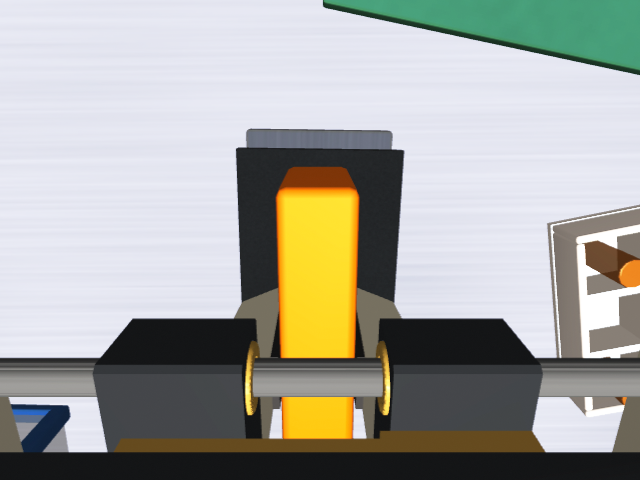

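Run:
```python
from h import *
T=robot.camera_model("top");S=robot.camera_model("scene");m=robot.camera_model("wrist")
for q in [(280,192),(356,192),(282,350),(354,350)]: print("h",np.round(atz(m,*q,.162),4))
for q in [(237,149.5),(403.5,151.5),(241.5,300),(394,302)]: print("s",np.round(atz(m,*q,.10),4))
x,e=tri([(T,181,226.3),(S,444.8,218)]); print("bend",np.round(x,4),np.round(e,1))
x,e=tri([(T,191,235.8),(S,436.3,250.5)]); print("end",np.round(x,4),np.round(e,1))
for q in [(422,157),(433,156.5)]: print("S handle front top",np.round(atz(S,*q,.162),4))
```

```text
h [0.3951 0.3389 0.162 ]
h [0.3953 0.3603 0.162 ]
h [0.4452 0.3379 0.162 ]
h [0.4454 0.3605 0.162 ]
s [0.3879 0.3159 0.1   ]
s [0.3894 0.3854 0.1   ]
s [0.4559 0.314  0.1   ]
s [0.4576 0.384  0.1   ]
bend [0.6366 0.3442 0.1312] [0.8 0.8]
end [0.636  0.3458 0.0399] [0.3 0.3]
S handle front top [0.4979 0.3295 0.162 ]
S handle front top [0.4981 0.3512 0.162 ]
```

The hook is now vertical (bend x 0.637, end 0.636) and the handle is centred over the stand in the wrist view (0.3496 vs 0.350). I'll lower onto the stand gently.

move_arm(
  rows=[
    [0, 0.002, 0, 0, 0, 0, 0],
    [0, 0.002, 0, 0, 0, 0, 0],
    [0, 0.002, 0, 0, 0, 0, 0],
    [0, 0.002, 0, 0, 0, 0, 0],
    [0, 0.0015, 0, 0, 0, 0, 0],
    [0, 0.001, 0, 0, 0, 0, 0],
    [0, 0, 0, 0, 0, 0, 0],
    [0, 0, 0, 0, 0, 0, 0],
  ],
)

```text
time: 19.4
tool_pos: [0.4512, 0.3487, 0.11]
tool_rot: [3.117, 1.528, 3.108]
contact_force: [-0.2, -0.3, -1.3]
opening: 0.0236
```

```bash
python3 plan.py .453 .348 .127 -.009 1;  python3 - <<'E'
from h import *
for n in ("scene",):
    im=robot.read_camera(n); cv2.imwrite(f"pics/{n}12.png",im[:,:,::-1])
crop("pics/scene12.png","pics/s12c.png",380,110,480,260,4)
E
```

```text
t 19.4 tcp [0.4512 0.3487 0.11  ] F [-0.2 -0.3 -1.3] open 0.0236 q [ 0.51  0.56  1.52  0.02  1.1  -1.06]
turn rv(tool) [-0.0001 -0.0428 -0.0011] world d [ 0.0018 -0.0007 -0.002 ] tool d now [ 0.0019 -0.0007  0.0019] tool d after turn [ 0.002  -0.0007  0.0018]
[np.float64(0.0019), np.float64(-0.0007), np.float64(0.0019), np.float64(-0.0), np.float64(-0.043), np.float64(-0.001)]
```

View pics/s12c.png

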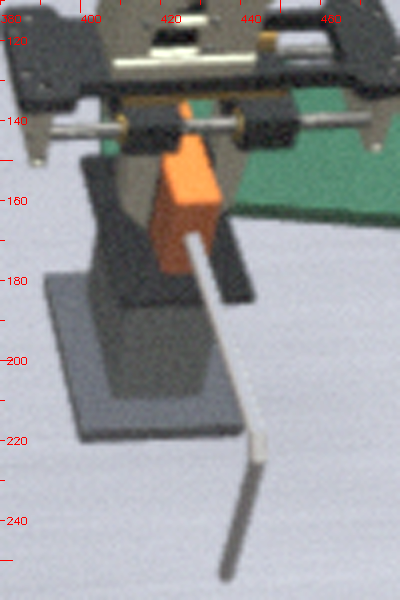

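move_arm(
  rows=[
    [0, 0.001, 0, 0, 0, 0, 0],
    [0, 0.001, 0, 0, 0, 0, 0],
    [0, 0.001, 0, 0, 0, 0, 0],
    [0, 0.001, 0, 0, 0, 0, 0],
    [0, 0, 0, 0, 0, 0, 0],
    [0, 0, 0, 0, 0, 0, 0],
    [0, 0, 0, 0, 0, 0, 0],
    [0, 0, 0, 0, 0, 0, 0],
  ],
)

```text
time: 20.45
tool_pos: [0.4512, 0.3488, 0.1081]
tool_rot: [3.097, 1.53, 3.088]
contact_force: [-1.1, -0.7, 0.5]
opening: 0.0238
```

move_arm(
  rows=[
    [0, 0.001, 0, 0, 0, 0, 0],
    [0, 0.0005, 0, 0, 0, 0, 0],
    [0, 0, 0, 0, 0, 0, 0],
    [35, 0, 0, 0, 0, 0, 0],
    [35, 0, 0, 0, 0, 0, 0],
    [60, 0, 0, 0, 0, 0, 0],
    [60, 0, 0, 0, 0, 0, 0],
    [60, 0, 0, 0, 0, 0, 0],
  ],
)

```text
time: 21.45
tool_pos: [0.4515, 0.349, 0.1074]
tool_rot: [3.083, 1.531, 3.074]
contact_force: [-0.4, 0.3, 0.2]
opening: 0.0539
```

```bash
python3 plan.py .453 .348 .127 -.009 1;  python3 - <<'E'
from h import *
for n in ("scene","wrist"):
    im=robot.read_camera(n); cv2.imwrite(f"pics/{n}13.png",im[:,:,::-1])
crop("pics/scene13.png","pics/s13c.png",380,110,480,260,4)
E
```

```text
t 21.45 tcp [0.4515 0.349  0.1074] F [-0.4  0.3  0.2] open 0.0539 q [ 0.51  0.56  1.53  0.02  1.09 -1.06]
turn rv(tool) [ 0.     -0.0399 -0.0023] world d [ 0.0015 -0.001   0.0006] tool d now [-0.0006 -0.001   0.0015] tool d after turn [-0.0006 -0.001   0.0015]
[np.float64(-0.0006), np.float64(-0.001), np.float64(0.0015), np.float64(0.0), np.float64(-0.04), np.float64(-0.002)]
```

View pics/s13c.png

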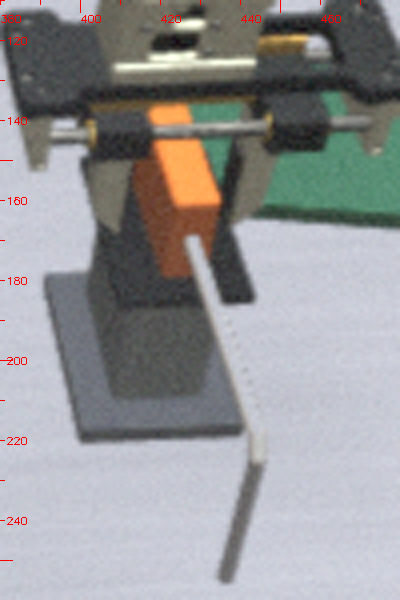

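View pics/wrist13.png

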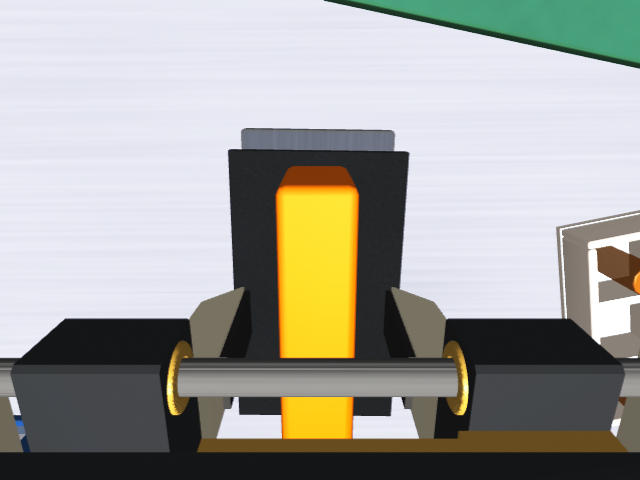

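The rod is released and lies along the middle of the stand. I'll level the tool a little, open further and lift straight up.

move_arm(
  rows=[
    [100, 0, 0, 0, 0, 0, 0],
    [100, 0, 0, 0, 0, 0, 0],
    [100, -0.005, 0, 0, 0, 0, 0],
    [100, -0.015, 0, 0, 0, 0, 0],
    [100, -0.025, 0, 0, 0, 0, 0],
    [100, -0.03, 0, 0, 0, 0, 0],
    [100, -0.035, 0, 0, 0, 0, 0],
    [100, -0.03, 0, 0, 0, 0, 0],
  ],
)

```text
time: 22.55
tool_pos: [0.4567, 0.3482, 0.2544]
tool_rot: [3.098, 1.53, 3.089]
contact_force: [0.1, -1.0, -0.2]
opening: 0.0918
```

move_arm(
  rows=[
    [100, -0.02, 0, -0.03, 0, 0, 0],
    [100, -0.01, 0, -0.04, 0, 0, 0],
    [100, 0, 0, -0.04, 0, 0, 0],
    [100, 0, 0, -0.04, 0, 0, 0],
    [100, 0, 0, -0.02, 0, 0, 0],
    [100, 0, 0, 0, 0, 0, 0],
    [100, 0, 0, 0, 0, 0, 0],
    [100, 0, 0, 0, 0, 0, 0],
  ],
)

```text
time: 23.55
tool_pos: [0.2874, 0.3504, 0.3014]
tool_rot: [2.743, 1.542, 2.732]
contact_force: [-1.2, 0.3, -1.5]
opening: 0.0916
```

Run:
```python
from h import *
for n in ("scene","top"):
    im=robot.read_camera(n); cv2.imwrite(f"pics/{n}14.png",im[:,:,::-1])
crop("pics/scene14.png","pics/s14c.png",155,120,345,320,3)
crop("pics/scene14.png","pics/s14r.png",380,110,480,260,4)
crop("pics/top14.png","pics/t14c.png",140,150,440,380,2)
s=robot.observe();print(s["time"],np.round(s["contact_force"],1),np.round(s["tool_pos"],3))
```

```text
23.65 [-0.  -0.3  0.4] [0.287 0.35  0.301]
```

View pics/s14c.png

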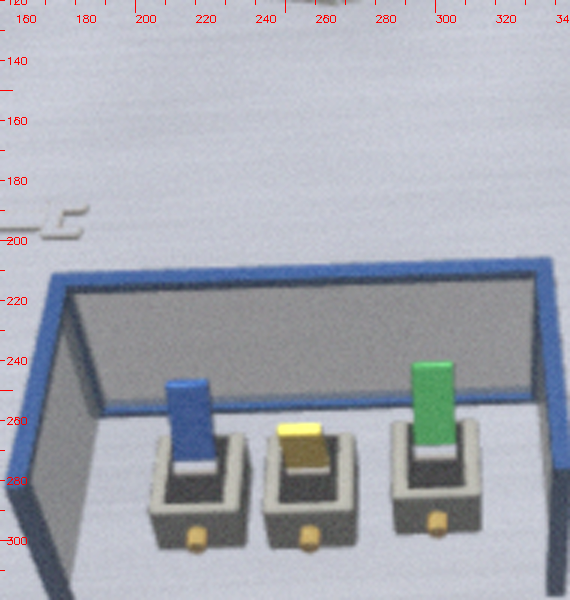

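View pics/s14r.png

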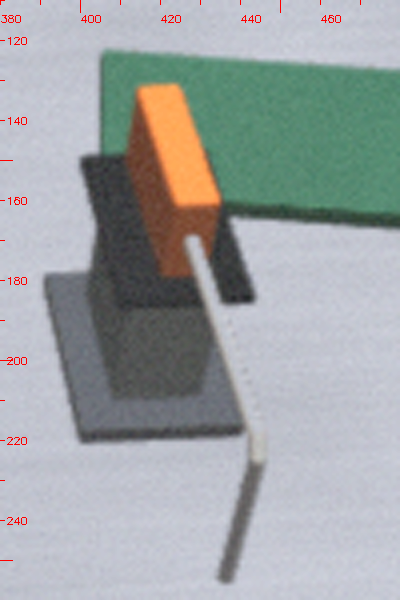

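View pics/t14c.png

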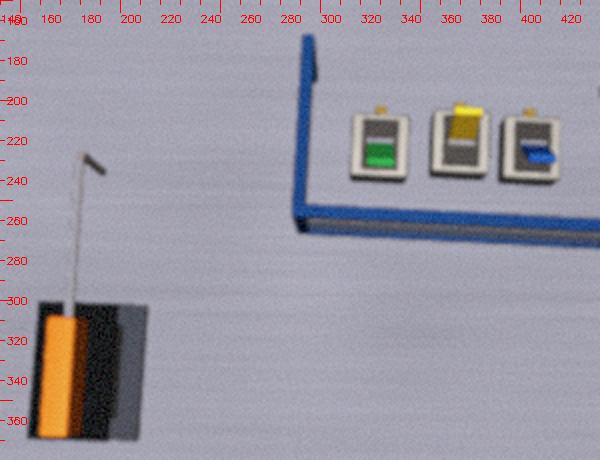

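Final view: green leans fully towards the robot (scene (299,241), same as under 9 N). Yellow and blue are as at the start. The handle lies flat and centred on the stand with the hook hanging, and the arm is clear. I'm handing in.

```bash
python3 -c "
from cell import robot
print(robot.hand_in())"
```

```text
the job is handed in; nothing more can be done
None
```

The green toggle is switched on, the rod is back on its stand and released, and the job was handed in at about 23.7 s of the 67 s allowed.

- **Toggle:** I hooked the green paddle from over the guard and pulled until it stopped moving, while the wrist force rose to 9 N. In the last pictures it leans towards the robot just as it did under that load. Triangulated, its angle came out at about 0.93–0.98, which matches the stop at 1.0 within the 2 mm calibration.
- **Guard and other toggles:** The gripper centre went no further than x ≈ 0.53, short of the panel at about 0.585. Yellow and blue look the same as in the first pictures.
- **Rod:** The final views show it flat on the stand, lying along it, with the hook hanging down. It is centred to within a few millimetres. The arm is clear of it and the force reads about zero.
- **Disagreements:** The 9 N pull turned the rod about 0.04 rad in the grip, so I levelled it before setting it down. The cameras disagreed by up to about 5 mm on absolute positions, so I centred the rod by comparing it with the stand in the same picture.

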